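Check the charge of the two big battery packs

TASK

Check the charge of the two largest battery packs: with the fingertips press the gauge button on top of the thickest pack in the charger and keep it down for about a second so that the gauge can be read, let it go, then do the same on its twin that stands loose on the bench. Press gently; do not grasp, lift, tip or shove a pack, leave the other packs and the charger untouched and everything else on the bench where it is, and finish clear of everything with both buttons let go.

Things in the scene. Friction and masses are not known exactly. Their poses are not given: they have to be found in the camera images.
- charger: fixed three-bay upright battery charger of grey plastic, 310 mm wide (y) x 150 mm deep (x); base 30 mm high, with a 35 mm thick tower along its rear (+x) edge up to 116 mm high and lower than all the packs. Origin: centre of its underside; front is local -x, z up. Bays at local y = -100, 0 and +100 mm; a pack stands in each with its foot on the base, held by its slide rail with 2 mm play. The packs in it face as the charger does; any of them may be in any bay
- pack_large: battery pack standing on end: dark block 82 mm wide (y), 90 mm thick (x) and 130 mm tall, 0.95 kg. Origin: at the foot, on the middle of the rail face; local +x points out of the rail face, the cell block runs from x = -16 to -90 mm (a 52 mm wide T-shaped slide rail fills x = -16 to 0), z up. It is the thickest of the three packs in the charger
- pack_medium: battery pack standing on end: dark block 74 mm wide (y), 66 mm thick (x) and 120 mm tall, 0.7 kg. Origin: at the foot, on the middle of the rail face; local +x points out of the rail face, the cell block runs from x = -16 to -66 mm (a 52 mm wide T-shaped slide rail fills x = -16 to 0), z up. In the charger; to be left alone
- pack_slim: battery pack standing on end: dark block 74 mm wide (y), 46 mm thick (x) and 114 mm tall, 0.42 kg. Origin: at the foot, on the middle of the rail face; local +x points out of the rail face, the cell block runs from x = -16 to -46 mm (a 52 mm wide T-shaped slide rail fills x = -16 to 0), z up. In the charger; to be left alone
- spare_pack_large: battery pack standing on end: dark block 82 mm wide (y), 90 mm thick (x) and 130 mm tall, 0.95 kg. Origin: at the foot, on the middle of the rail face; local +x points out of the rail face, the cell block runs from x = -16 to -90 mm (a 52 mm wide T-shaped slide rail fills x = -16 to 0), z up. Twin of pack_large; stands loose on the bench to one side of the charger, turned any way within about 35 degrees
- spare_pack_medium: battery pack standing on end: dark block 74 mm wide (y), 66 mm thick (x) and 120 mm tall, 0.7 kg. Origin: at the foot, on the middle of the rail face; local +x points out of the rail face, the cell block runs from x = -16 to -66 mm (a 52 mm wide T-shaped slide rail fills x = -16 to 0), z up. Stands loose on the bench to the other side of the charger; to be left alone
- gauge_large_top (a point): centre of the top of the gauge button of pack_large: a light grey square key, 18 x 18 mm, standing 6 mm above the pack's top end, in the middle of the cell block's thickness and 18 mm to local +y of its middle (local x = -53, y = 18, z = 136 mm); four small indicator windows lie beside it in a row along local -y, level with the top
- gauge_large (a joint): gauge button of pack_large: 0 released, 0.004 m fully down; pressed straight down against a spring (0.7 N at the start, 6.3 N fully down, gauge comes on from 2 mm down, about 3.5 N); springs back by itself
- gauge_medium (a joint): gauge button of pack_medium: 0 released, 0.004 m fully down; pressed straight down against a spring (0.7 N at the start, 6.3 N fully down, gauge comes on from 2 mm down, about 3.5 N); springs back by itself; same key as on the large packs, 18 mm to local +y of the middle of its pack's top end; to be left alone
- gauge_slim (a joint): gauge button of pack_slim: 0 released, 0.004 m fully down; pressed straight down against a spring (0.7 N at the start, 6.3 N fully down, gauge comes on from 2 mm down, about 3.5 N); springs back by itself; same key as on the large packs, 18 mm to local +y of the middle of its pack's top end; to be left alone
- spare_gauge_large_top (a point): centre of the top of the gauge button of spare_pack_large: a light grey square key, 18 x 18 mm, standing 6 mm above the pack's top end, in the middle of the cell block's thickness and 18 mm to local +y of its middle (local x = -53, y = 18, z = 136 mm); four small indicator windows lie beside it in a row along local -y, level with the top
- spare_gauge_large (a joint): gauge button of spare_pack_large: 0 released, 0.004 m fully down; pressed straight down against a spring (0.7 N at the start, 6.3 N fully down, gauge comes on from 2 mm down, about 3.5 N); springs back by itself
- spare_gauge_medium (a joint): gauge button of spare_pack_medium: 0 released, 0.004 m fully down; pressed straight down against a spring (0.7 N at the start, 6.3 N fully down, gauge comes on from 2 mm down, about 3.5 N); springs back by itself; same key as on the large packs, 18 mm to local +y of the middle of its pack's top end; to be left alone
- tape_measure: yellow tape measure, 70 x 36 x 65 mm, on the bench in front of the charger, origin under its centre; a bystander
- screwdriver: screwdriver, 200 mm long, lying in front of the charger, origin under its middle; a bystander
- wrench: steel spanner, 190 mm long, lying to the right behind the charger, origin under its middle; a bystander
- screw_jar: glass jar with steel lid, 64 mm across, 75 mm tall, to the left behind the charger, origin under its centre; a bystander
Things that resemble listed ones, but are neither listed nor needed, are in the scene too. Leave any brown look-alike of the pack_large alone.

How it is judged:
By the outcome, as a careful person would: the job done as asked, in the order asked, and still so for the second after the job is handed in, with the robot touching nothing.
It also fails if it takes over 51 s, if anything falls off the work surface, if the arm or the gripper's body presses on something with over 40 N, if the wrist force passes 120 N, or if a joint passes its speed limit or range.

ROBOT

A 6-joint arm with a two-finger parallel gripper is mounted at the origin on the work surface. World frame = base frame: x ahead of the robot, y to its left, z up, the work surface at z = 0. Lengths are in mm, angles in rad, forces in N, time in s.
With the tool pointing down it reaches from about 300 to 775 mm from the base axis. Payload 14.6 kg.
Tool frame: the origin (TCP) lies on the mounting face of the last link; the fingertips stand 199 mm ahead of it and the grasp point (between the pads) lies 180 mm ahead of it; z points along the fingers, y is the line along which they close (so a half turn about z gives the same grasp; the last joint's range is limited). The gripper opens to 94 mm and grips with 3 to 60 N. Pads are 16 mm wide; open, the fingers measure 119 mm over their backs; the gripper's body (75 mm by 177 mm) begins 78 mm behind the grasp point.
Start: joints at [-1.203, 0.3, 1.521, -0, 1.321, -0.067], TCP at [231.668, -498.819, 404.646] pointing down, gripper open.
Joint ranges: [-3.03, 3.03], [-0.79, 2.21], [0.23, 2.52], [-1.04, 4.18], [0, 3.07], [-2.55, 2.55]. Speed limits (rad/s): [2.22, 2.22, 2.57, 3.14, 3.14, 3.14].

INTERFACE

Orientations are given as [roll, pitch, yaw] about the fixed x, y, z axes, in that order (R = Rz(yaw) Ry(pitch) Rx(roll)).
In Python, from cell import manip gives the robot as it stands. The module is installed in compiled form; this text tells all that it offers.
- The arm moves only by the shell command python3 -m creep 'ROWS' [FORCE]. ROWS is a JSON object of lists of equal length, an entry for each row: "slide": the shift along the world's x, y, z in cm, a list of three; "turn": the turn about the world's z in rad; "claw": the opening, from 0 (shut) to 1 (fully open). A call has 1 to 8 rows; each row shifts and turns the commanded pose from where the row before left it; what a row does not reach is not made up. A row lasts 1/8 s, in which the tool goes at most 62.5 mm and 10.7 degrees, less where a joint would pass 70% of its speed; a pose out of reach is approached as far as the arm can. A call with a gripper value outside its range is refused whole. The fingers move at their own pace and stop on an object; FORCE is the grip in N (left out, the last holds). Time passes only in rows, so rows that do not move let the fingers close. It gives the time, the measured TCP pose, the force, the opening and the grip force at its end, in the units of the state.
- manip.read_state(): the state, without advancing time (a new reading comes with each control period).
- manip.camera(name): name is "scene" or "top" or "wrist"; returns (picture, depth): 480x640x3 uint8, red, green, blue; 480x640 float32, mm along the optical axis (not along the pixel's ray), 0 where there is no reading.
- manip.calibration(name): a dict with "intrinsics" (3x3 intrinsics, pixels), "pose" (4x4, takes a point from camera to world coordinates). Camera axes: x right, y up, looking along -z (the intrinsics and any distortion apply to the point x, -y, -z); pixel columns grow to the right and rows downward; lengths in mm; the calibration is good to about 2 mm. A picture is of the moment at which its call begins: read the wrist's pose just before it. calibration takes no time and is no camera call; for the wrist camera it gives the pose at the moment of the call.
- manip.sign_off(): hands the job in; it is judged then, once.
Trained networks look in the newest picture that a camera, given by its name, has taken for a name from the list of things; names that differ only in an ending like _2 or _b are one class to them, and where a whole thing is asked for, a point or a joint stands for the part that bears it (a point fixed in the world has none). Each returns a list of dicts, best first, with "score" (0 to 1); they miss things now and then, are a little off and sometimes report something else, mostly with a low value. They report only what shows in the picture. A call takes as long as a camera call. They do not tell look-alikes from the thing itself.
- manip.cut_out(query, camera): "mask" (480x640 bool, what is visible of it) and "position" ([column, row] in pixels, amid what is visible of it).
The state is a dict: "clock": time; "joints": joint angles; "qd": joint speeds; "effort": joint torques, N m; "eef_pos": TCP position; "eef_rot": TCP orientation; "wrist_force": force on the tool from outside, world axes, zero at the start; "moment": the same for the moment, N m; "finger_gap": finger opening in mm; "finger_force": force on a finger pad.
Only numpy, scipy, OpenCV 4.12 (cv2) and the standard library are available. Lean on these libraries where they do the work, as an engineer would, in place of code of your own. Each camera call takes 0.05 s, during which the arm holds its last target. There are 200 camera calls.

## Working session

There is one attempt and no reset: what is moved stays moved. The work goes in short steps, Python scripts to look and compute and a shell command to move; the robot and the scene stay as the last step left them, time stands still between calls to the robot, and variables do not carry over. Pictures are saved under pics/ and viewed, at most 10 in all, crops included, and the job is handed in when it is done.

```bash
mkdir -p pics; cat > h.py <<'E'
import numpy as np, cv2
from cell import manip
def world(cam,depth,uv,cal=None):
    c=cal or manip.calibration(cam); K=np.array(c["intrinsics"]); T=np.array(c["pose"])
    uv=np.atleast_2d(uv).astype(int); d=depth[uv[:,1],uv[:,0]]
    x=(uv[:,0]-K[0,2])/K[0,0]*d; y=(uv[:,1]-K[1,2])/K[1,1]*d
    return (T@np.c_[x,-y,-d,np.ones(len(d))].T).T[:,:3]
E
python3 - <<'E'
from h import *
for n in("top","scene"):
    p,d=manip.camera(n); cv2.imwrite(f"pics/{n}.png",p[:,:,::-1]); np.save(n+".npy",d)
    c=manip.calibration(n); print(n,c.keys(),np.round(c["pose"],2).tolist(),np.round(c["intrinsics"],1).tolist())
    for q in("pack_large","gauge_large_top","charger"):
        for r in manip.cut_out(q,n)[:5]:
            m=r["mask"]; vu=np.argwhere(m)[:,::-1]; w=world(n,d,vu)
            print(q,round(r["score"],2),np.round(r["position"]),m.sum(),np.round(np.median(w,0)),np.round(np.percentile(w[:,2],95)))
print(manip.read_state())
E
```

```text
top dict_keys(['intrinsics', 'pose']) [[0.0, 0.99, -0.14, 451.44], [-1.0, 0.0, 0.0, -10.95], [0.0, 0.14, 0.99, 1242.62], [0.0, 0.0, 0.0, 1.0]] [[465.4, 0.0, 317.8], [0.0, 465.4, 234.4], [0.0, 0.0, 1.0]]
pack_large 0.87 [304. 314.] 1276 [426.  14. 130.] 135.0
pack_large 0.81 [343. 144.] 1613 [839. -85. 127.] 134.0
pack_large 0.61 [386. 325.] 471 [ 389. -189.   22.] 28.0
pack_large 0.6 [332. 236.] 1330 [600. -51. 160.] 165.0
gauge_large_top 0.6 [323. 236.] 74 [606. -35. 165.] 168.0
gauge_large_top 0.5 [348. 141.] 46 [838. -90. 136.] 140.0
gauge_large_top 0.39 [314. 316.] 39 [426.  -5. 137.] 139.0
charger 0.75 [318. 235.] 4815 [629. -48.  33.] 119.0
scene dict_keys(['intrinsics', 'pose']) [[0.35, -0.5, 0.79, 1332.43], [0.94, 0.19, -0.3, -281.41], [-0.01, 0.85, 0.53, 630.02], [0.0, 0.0, 0.0, 1.0]] [[446.0, 0.0, 323.6], [0.0, 446.0, 238.8], [0.0, 0.0, 1.0]]
pack_large 0.92 [304. 248.] 1903 [636. -61. 148.] 161.0
pack_large 0.76 [335. 362.] 5116 [889. -98. 104.] 131.0
pack_large 0.57 [304. 214.] 989 [458.   5. 126.] 132.0
gauge_large_top 0.65 [328. 327.] 98 [841. -93. 135.] 137.0
gauge_large_top 0.39 [310. 233.] 62 [609. -35. 165.] 167.0
charger 0.87 [303. 294.] 8783 [690. -82.  73.] 117.0
{'clock': 0.4, 'joints': array([-1.20259843e+00,  2.99991561e-01,  1.52107004e+00,  3.62290240e-05,
        1.32074653e+00, -6.65807302e-02]), 'qd': array([-3.36198963e-04, -3.18752447e-04, -7.25128788e-05,  4.39716290e-04,
        3.71617714e-05, -1.39592083e-03]), 'effort': array([-4.85874207e-04, -5.31198227e+01, -3.52605414e+01,  7.08444323e-02,
        2.18742579e-02, -2.82487787e-05]), 'eef_pos': array([ 231.67084145, -498.81596785,  404.5656764 ]), 'eef_rot': array([-3.14137999e+00, -4.93588914e-05,  4.34769655e-01]), 'wrist_force': array([ 0.68130626, -0.22001596, -0.04348541]), 'moment': array([ 0.04357942, -0.0188968 ,  0.028499  ]), 'finger_force': 0.0, 'finger_gap': 94.2294273614389}
```

View pics/top.png

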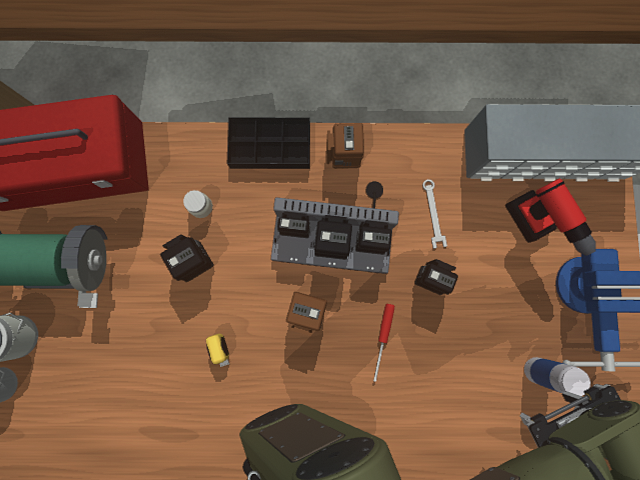

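View pics/scene.png

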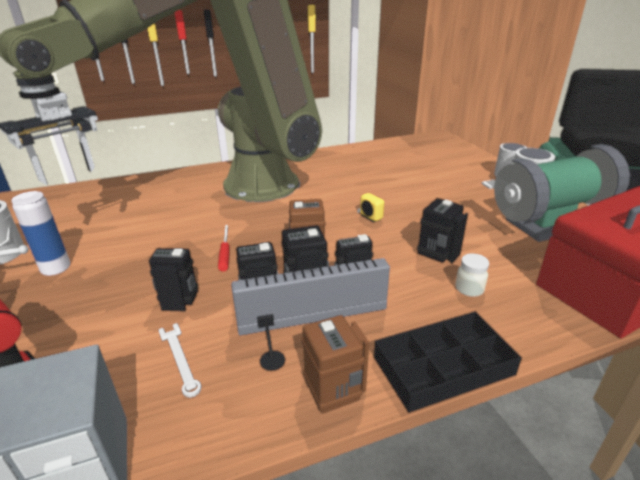

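The top view shows three packs in the charger at (294,222), (332,236) and (375,235). The loose packs are at (187,257) and (436,277), with brown look-alikes at (306,310) and (347,145). My candidates are the middle bay pack (332,236) and the left loose pack (187,257); I'll check their sizes and a close crop.

```bash
python3 - <<'E'
from h import *
p=cv2.imread("pics/top.png"); d=np.load("top.npy")
vv,uu=np.mgrid[0:480,0:640]; W=world("top",d,np.c_[uu.ravel(),vv.ravel()]).reshape(480,640,3)
g=p.min(2)
for n,(u,v),zt in(("slim",(294,222),144),("mid",(332,236),160),("right",(375,235),150),("looseL",(187,257),130),("looseR",(436,277),120)):
    m=np.zeros((480,640),bool); m[v-32:v+33,u-26:u+27]=1
    z=W[:,:,2]; t=m&(z>np.percentile(z[m],99)-18)
    # main component
    k,l,s,c=cv2.connectedComponentsWithStats(t.astype(np.uint8)); i=1+np.argmax(s[1:,4]); t=l==i
    r=cv2.minAreaRect(W[t][:,:2].astype(np.float32))
    b=t&(g>150); 
    print(n,"ztop",np.round(np.median(z[t]),1),"rect",np.round(r[0],0),np.round(r[1]),round(r[2],1),"btn",b.sum(),np.round(np.mean(W[b],0),1) if b.any() else "", np.argwhere(b).mean(0)[::-1] if b.any() else "")
cv2.imwrite("pics/crop.png",cv2.resize(p[190:300,150:470],(800,275),interpolation=cv2.INTER_CUBIC))
E
```

```text
slim ztop 146.7 rect [563.  10.] [218.  64.] 27.0 btn 45 [639.   63.4 149.8] [284.62222222 222.48888889]
mid ztop 160.3 rect [552. -46.] [ 82. 208.] 83.9 btn 47 [606.3 -33.2 165.9] [325.31914894 235.27659574]
right ztop 150.7 rect [556. -86.] [ 80. 245.] 36.2 btn 47 [ 606.6 -134.3  156.9] [368.10638298 235.87234043]
looseL ztop 129.6 rect [492. 185.] [387. 102.] 63.4 btn 48 [545.3 321.4 158.4] [173.08333333 261.        ]
looseR ztop 121.1 rect [ 500. -180.] [ 71. 345.] 4.5 btn 44 [ 518.1 -295.6  127.4] [434.5 274.5]
```

View pics/crop.png

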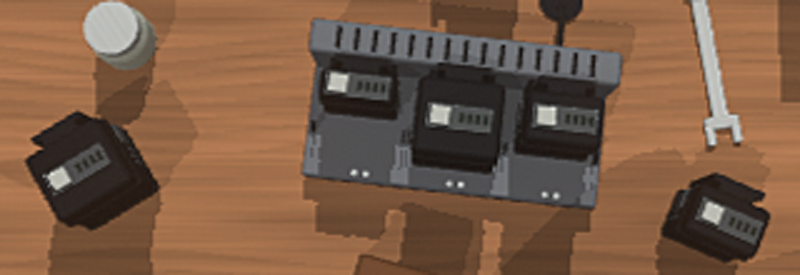

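The crop confirms it. The middle-bay pack is the thickest in the charger and its key is at (325,235). The left loose pack is the bigger loose one, with its key at about (173,261). Next: obstacle heights near the start, and key positions by ray/plane intersection.

```bash
python3 - <<'E'
from h import *
d=np.load("top.npy"); c=manip.calibration("top"); K=np.array(c["intrinsics"]);T=np.array(c["pose"])
def ray(u,v,z):
    r=T[:3,:3]@np.array([(u-K[0,2])/K[0,0],-(v-K[1,2])/K[1,1],-1]); o=T[:3,3]; return np.round(o+r*(z-o[2])/r[2],1)
print("mid",ray(325.3,235.3,166)); print("looseL",ray(173.5,261.5,136))
for uv in((575,382),(545,372),(590,260),(172,260),(175,262),(187,240),(374,190),(95,257),(605,375),(560,200)): print(uv,np.round(world("top",d,uv)[0]))
E
```

```text
mid [606.2 -33.2 166. ]
looseL [546.  327.3 136. ]
(575, 382) [ 281. -579.  192.]
(545, 372) [ 291. -550.  117.]
(590, 260) [ 557. -687.  102.]
(172, 260) [550. 331. 135.]
(175, 262) [545. 325. 132.]
(187, 240) [598. 299. 131.]
(374, 190) [ 755. -169.    4.]
(95, 257) [556. 515. 134.]
(605, 375) [ 268. -761.    2.]
(560, 200) [ 684. -568.  205.]
```

```bash
python3 -m creep '{"slide":[[0,1,4],[3,4.5,0],[3.5,4.5,0],[3.5,4.5,0],[3.5,4.5,0],[3.5,4.5,0],[3.5,4.5,0],[3.5,4.5,0]],"turn":[0,0,0,0,0,0,0,0],"claw":[0,0,0,0,0,0,0,0]}' 20
```

```text
clock: 1.4
eef_pos: [472.5, -172.1, 444.8]
eef_rot: [3.141, -0.0, 0.435]
wrist_force: [-0.0, -0.6, 0.1]
finger_gap: 17.5
finger_force: 0.0
```

```bash
python3 -m creep '{"slide":[[3.5,3.5,0],[3.5,3.5,0],[3.3,3.4,-1],[3.0,3.4,-1],[0,0,-1],[0,0,0]],"turn":[0,0,0,0,0,0],"claw":[0,0,0,0,0,0]}'
python3 - <<'E'
from h import *
s=manip.read_state(); c=manip.calibration("wrist"); p,d=manip.camera("wrist")
cv2.imwrite("pics/w1.png",p[:,:,::-1]); np.save("w1.npy",d)
print(s["eef_pos"],s["finger_gap"],np.round(c["pose"],2).tolist(),c["intrinsics"][0])
for r in manip.cut_out("gauge_large_top","wrist")[:3]:
    m=r["mask"]; w=world("wrist",d,np.argwhere(m)[:,::-1],c); print(round(r["score"],2),r["position"],m.sum(),np.round(np.median(w,0),1))
E
```

```text
clock: 2.15
eef_pos: [604.4, -36.1, 413.8]
eef_rot: [-3.141, 0.002, 0.435]
wrist_force: [0.2, -0.0, -0.4]
finger_gap: 0.6
finger_force: 0.0
[604.44578325 -36.09864107 413.75325173] 0.5609234775821444 [[0.42, 0.88, 0.24, 672.73], [-0.91, 0.41, 0.11, -4.19], [-0.0, -0.26, 0.97, 393.9], [0.0, 0.0, 0.0, 1.0]] [371.47923331   0.         316.85098353]
0.57 [309.9, 253.3] 736 [606.2 -30.8 166.1]
0.5 [185.2, 417.9] 223 [424.1   0.8 136.1]
```

View pics/w1.png

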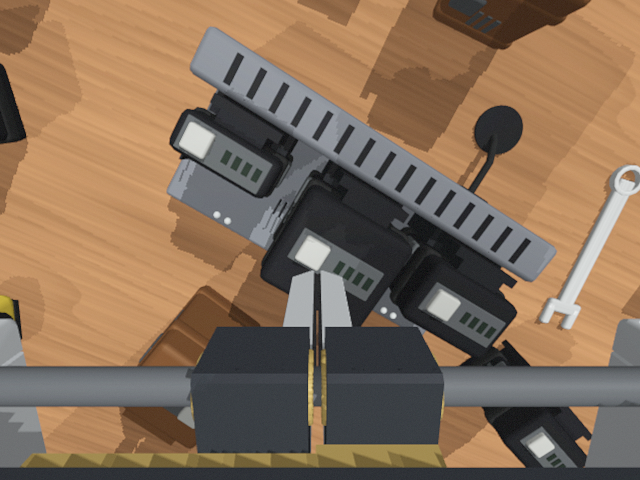

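The wrist view shows the large pack's key at (312,252), right ahead of the shut fingertips at (317,272). That puts it at about (606,-32,166), so I shift slightly and descend.

```bash
python3 -m creep '{"slide":[[0.15,0.4,-1.5],[0,0,-1.5],[0,0,-1.0],[0,0,-0.4],[0,0,-0.2],[0,0,0]],"turn":[0,0,0,0,0,0],"claw":[0,0,0,0,0,0]}'
```

```text
clock: 3.0
eef_pos: [606.2, -31.8, 368.9]
eef_rot: [3.141, -0.0, 0.435]
wrist_force: [-0.1, 0.3, -0.0]
finger_gap: 0.4
finger_force: 0.0
```

```bash
python3 -m creep '{"slide":[[0,0,-0.15],[0,0,-0.1],[0,0,-0.1],[0,0,0]],"turn":[0,0,0,0],"claw":[0,0,0,0]}'
```

```text
clock: 3.5
eef_pos: [606.2, -31.8, 365.2]
eef_rot: [3.142, -0.0, 0.435]
wrist_force: [0.1, -0.1, 1.0]
finger_gap: 0.7
finger_force: 0.5
```

```bash
python3 -m creep '{"slide":[[0,0,-0.1],[0,0,-0.1],[0,0,-0.06],[0,0,0]],"turn":[0,0,0,0],"claw":[0,0,0,0]}'
```

```text
clock: 4.0
eef_pos: [606.2, -31.8, 362.7]
eef_rot: [3.141, -0.0, 0.435]
wrist_force: [-1.4, -0.1, 5.1]
finger_gap: 0.5
finger_force: 2.2
```

```bash
python3 -m creep '{"slide":[[0,0,0],[0,0,0],[0,0,0],[0,0,0],[0,0,0],[0,0,0],[0,0,0]],"turn":[0,0,0,0,0,0,0],"claw":[0,0,0,0,0,0,0]}'
```

```text
clock: 4.88
eef_pos: [606.2, -31.8, 362.6]
eef_rot: [3.142, -0.0, 0.435]
wrist_force: [-0.8, 0.6, 5.4]
finger_gap: 0.2
finger_force: 2.4
```

```bash
python3 -m creep '{"slide":[[0,0,0.2],[0,0,1],[0,0,3],[-0.5,3,3],[-0.8,5,0],[-0.8,5,0],[-0.8,5,0],[-0.8,5,0]],"turn":[0,0,0,0,0,0,0,0],"claw":[0,0,0,0,0,0,0,0]}'
```

```text
clock: 5.88
eef_pos: [568.6, 199.7, 434.9]
eef_rot: [3.142, 0.0, 0.435]
wrist_force: [0.7, -0.4, 0.9]
finger_gap: 0.6
finger_force: 0.0
```

Target is about (546,327), and about 128 mm of y remains. I move above it and look.

```bash
python3 -m creep '{"slide":[[-0.8,4.2,0],[-0.8,4.2,-1],[-0.6,3.4,-2],[0,0.5,-2],[0,0,-0.5],[0,0,0]],"turn":[0,0,0,0,0,0],"claw":[0,0,0,0,0,0]}'
python3 - <<'E'
from h import *
s=manip.read_state(); c=manip.calibration("wrist"); p,d=manip.camera("wrist")
cv2.imwrite("pics/w2.png",p[:,:,::-1]); np.save("w2.npy",d)
print(s["eef_pos"])
for r in manip.cut_out("spare_gauge_large_top","wrist")[:3]:
    m=r["mask"]; w=world("wrist",d,np.argwhere(m)[:,::-1],c); print(round(r["score"],2),r["position"],m.sum(),np.round(np.median(w,0),1),np.round((w.min(0)+w.max(0))/2,1))
E
```

```text
clock: 6.62
eef_pos: [547.6, 320.1, 379.8]
eef_rot: [3.141, 0.0, 0.434]
wrist_force: [-0.2, 0.1, 0.5]
finger_gap: 0.0
finger_force: 0.0
[547.62543693 320.12273081 379.78652077]
0.58 [300.5, 253.5] 768 [547.5 331.5 136. ] [576.1 335.9 245.4]
```

View pics/w2.png

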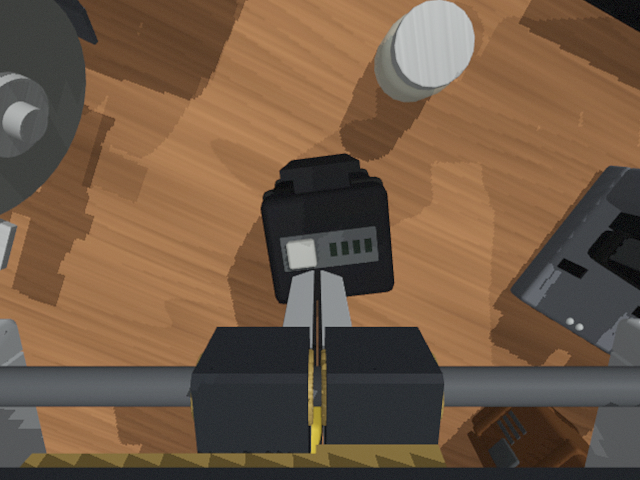

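The key of the loose large pack is at (301,253), about (547,330,136), left of the fingertips at (317,272). I shift 10 mm in y and descend.

```bash
python3 -m creep '{"slide":[[-0.05,0.95,-1.0],[0,0,-1.5],[0,0,-1.0],[0,0,-0.4],[0,0,-0.2],[0,0,-0.1],[0,0,-0.1],[0,0,0]],"turn":[0,0,0,0,0,0,0,0],"claw":[0,0,0,0,0,0,0,0]}'
```

```text
clock: 7.72
eef_pos: [546.7, 330.7, 336.7]
eef_rot: [-3.142, -0.0, 0.435]
wrist_force: [0.1, 0.3, 0.3]
finger_gap: 0.8
finger_force: 0.0
```

```bash
python3 -m creep '{"slide":[[0,0,-0.1],[0,0,-0.1],[0,0,0]],"turn":[0,0,0],"claw":[0,0,0]}'
python3 - <<'E'
from h import *
p,d=manip.camera("wrist"); cv2.imwrite("pics/w3.png",p[140:340,200:440,::-1])
E
```

```text
clock: 8.1
eef_pos: [546.7, 330.7, 334.7]
eef_rot: [-3.142, -0.0, 0.435]
wrist_force: [0.3, -0.7, 1.8]
finger_gap: 0.0
finger_force: 0.9
```

View pics/w3.png

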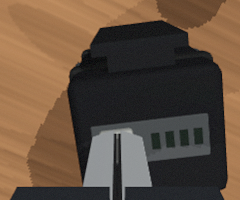

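The crop shows the fingertips on the key at (118,130), and contact reads 1.8 N. Press about 2.4 mm further and hold.

```bash
python3 -m creep '{"slide":[[0,0,-0.1],[0,0,-0.1],[0,0,-0.04],[0,0,0]],"turn":[0,0,0,0],"claw":[0,0,0,0]}'
```

```text
clock: 8.65
eef_pos: [546.7, 330.7, 332.3]
eef_rot: [-3.142, -0.0, 0.435]
wrist_force: [-0.4, -0.2, 5.3]
finger_gap: 0.5
finger_force: 2.5
```

```bash
python3 -m creep '{"slide":[[0,0,0],[0,0,0],[0,0,0],[0,0,0],[0,0,0],[0,0,0],[0,0,0]],"turn":[0,0,0,0,0,0,0],"claw":[0,0,0,0,0,0,0]}'
```

```text
clock: 9.52
eef_pos: [546.7, 330.7, 332.4]
eef_rot: [-3.142, -0.0, 0.435]
wrist_force: [-1.2, -0.8, 5.2]
finger_gap: 0.4
finger_force: 2.5
```

```bash
python3 -m creep '{"slide":[[0,0,0.2],[0,0,1],[0,0,3],[0,0,4],[0,0,4],[0,0,0],[0,0,0]],"turn":[0,0,0,0,0,0,0],"claw":[0,0,0,0,0,0,0]}'
python3 - <<'E'
from h import *
p,d=manip.camera("scene"); cv2.imwrite("pics/s2.png",p[:,:,::-1])
a=cv2.imread("pics/scene.png")[190:400,150:480]; b=p[190:400,150:480,::-1]
print((cv2.absdiff(a,b.copy()).max(2)>60).sum())
d0=np.load("scene.npy")
for u,v in ((328,250),(440,225),(437,250),(330,360)): print(d0[v,u],d[v,u])
E
```

```text
clock: 10.4
eef_pos: [546.6, 330.7, 453.4]
eef_rot: [3.142, 0.001, 0.435]
wrist_force: [-1.0, -0.5, -0.4]
finger_gap: 0.7
finger_force: 0.0
240
1137.6183 1135.5543
1040.205 1039.6012
1076.4591 1071.9019
668.2613 665.32996
```

View pics/s2.png

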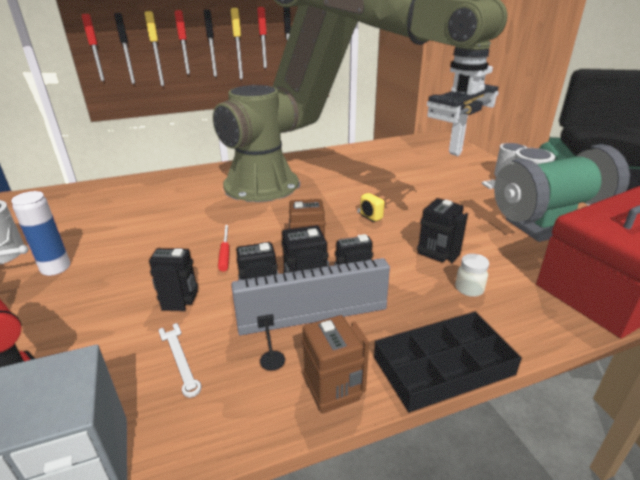

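The scene is unchanged: the charger packs are at (305,248), the loose large pack is at (442,230), and the gripper is clear at (458,150).

```bash
python3 -c "
from cell import manip
print(manip.sign_off())"
```

```text
the job is handed in; nothing more can be done
None
```

I pressed the gauge button on the thickest charger pack (middle bay), then on its loose twin to the left, each for about a second at about 5 N (gauge comes on at about 3.5 N). Both are let go, the arm is clear, and nothing looks moved in the last picture; I handed the job in at about 10.5 s.

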